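Stow the blue storage tub under the low bench rack

TASK

Slide the blue tub straight in under the low steel rack, between its legs, until the whole tub body is under the rack and only the black handle sticks out, then let go. Leave the red tub, the tape roll and the jar where they are.

Things in the scene. Friction and masses are not known exactly. Their poses are not given: they have to be found in the camera images.
- blue_tub: The shallow lidded BLUE plastic tub to stow, loose, 0.25 to 0.5 kg. Body 110 mm long (x), 90 mm wide (y), 36 mm high. Origin: centre of the body's underside. The +x end goes in first; a black straight handle sticks out level from the -x end. It starts roughly pointing at the rack's open side, on one of two places side by side (the red tub is on the other).
- blue_tub_handle (a point): Grip point on the blue tub's handle, 105 mm behind the tub's origin (50 mm outside the body's end face), 23 mm above the underside; axes as the tub's. The handle is a solid black bar 14 mm wide (y), 26 mm high (10 to 36 mm above the bench), reaching 80 mm out from the end face along -x. Nothing is beside or above it.
- red_tub: A RED tub of the same shape and size, with the same black handle and the same origin and axes; loose. A bystander: leave it.
- rack_mouth (a point): Middle of the open side of the low steel rack, at bench height, straight below the green-painted front edge of its board. +x points into the rack (the sliding direction), z up. The opening between the front legs is 132 mm wide (y from -66 to 66 mm) and 48 mm high.
- tape_roll: Roll of brown tape lying flat, 96 mm across, 25 mm high, loose. Origin: centre of the underside. A bystander: leave it.
- jar: Amber glass jar with a steel lid, 64 mm across, 85 mm high, standing loose. Origin: centre of the underside. A bystander: leave it.
- rack: The low steel rack, fixed in place. Origin and axes: same as rack_mouth. Board 160 mm wide (y), 160 mm deep (x 0 to 160 mm), underside 48 mm, top 56 mm above the bench; legs 14 mm square at its four corners. A cross bar at the back stops a tub 150 mm in. A carton up to 106 mm above the bench is fixed on the board 88 to 148 mm in; the front part of the board is bare.
Not all that is in view belongs to the job. Several things have the shape of the blue_tub; the one meant has the colours described above.

How it is judged:
At the end, for the whole second after the job is handed in: The blue tub lies flat and still on the bench between the rack's legs (within 30 mm of the middle), its body under the board (its handle-side end face at most 10 mm short of the board's edge; pushed back to the stop also counts), its handle outside, turned at most 12 degrees from straight (x of blue_tub in the frame of rack_mouth above 0.045 m and x of blue_tub_handle in the frame of rack_mouth below 0 m and y of blue_tub in the frame of rack_mouth between -0.03 and 0.03 m and z of blue_tub in the frame of rack_mouth below 0.008 m and angle between the x axis of blue_tub and the x axis of rack_mouth, either way round below 0.21 rad and angle between blue_tub's own z axis and vertical below 0.1 rad and linear speed of blue_tub below 0.02 m/s); the robot touches nothing.
It fails at once if the red tub was moved more than 30 mm (distance of red_tub from where it was at the start of the episode above 0.03 m).
It fails at once if the tape roll was moved more than 30 mm (distance of tape_roll from where it was at the start of the episode above 0.03 m).
It fails at once if the jar was moved more than 30 mm (distance of jar from where it was at the start of the episode above 0.03 m).
It fails at once if the blue tub was tipped more than 35 degrees (angle between blue_tub's own z axis and vertical above 0.61 rad).
It also fails if it takes over 38 s, if anything falls off the work surface, if the arm or the gripper's body presses on something with over 40 N, if the wrist force passes 120 N, or if a joint passes its speed limit or range.

ROBOT

A 6-joint arm with a two-finger parallel gripper is mounted at the origin on the work surface. World frame = base frame: x ahead of the robot, y to its left, z up, the work surface at z = 0. Lengths are in m, angles in rad, forces in N, time in s.
With the tool pointing down it reaches from about 0.275 to 0.775 m from the base axis. Payload 14.6 kg.
Tool frame: the origin (TCP) lies midway between the tips of the shut fingers; the grasp point (between the pads) lies 19 mm behind it; z points along the fingers, y is the direction in which the jaws open and shut (so a half turn about z gives the same grasp; the last joint's range is limited). The gripper opens to 85 mm and grips with 20 to 120 N. Pads are 22 mm wide; open, the fingers measure 114 mm over their backs; the gripper's body (76 mm by 85 mm) begins 54 mm behind the grasp point. The pads swing forward as they close: fully open they stand 13 mm farther back than shut.
Start: joints at [-1.304, 0.263, -0.048, 1.259, 0, 1.415], TCP at [0.215, -0.479, 0.231] pointing down, gripper open.
Joint ranges: [-2.65, 2.65], [-0.89, 1.7], [-1.18, 1.37], [-2.13, 2.11], [-1.35, 1.29], [-3.14, 3.14]. Speed limits (rad/s): [1.89, 1.89, 2.57, 2.79, 3.14, 3.14].

INTERFACE

Orientations are given as a unit quaternion [w, x, y, z].
In Python, from station import env, kin, imaging, spotter gives the robot as it stands. The module is installed in compiled form; this text tells all that it offers. Calls block until the motion is done:
- env.movep(position, orientation): joint-space move of the TCP to a pose.
- env.movel(position, ori=None, speed=0.15, threshold=None): straight line of the TCP; ori=None keeps the orientation; speed is the mean speed in m/s. With threshold (N) it stops when the force on the tool has changed by that much, and returns True; else False.
- env.set_joints(angles): joint-space move.
- env.move_gripper(opening, effort=None): finger opening in m; effort is the grip in N (None keeps the last); returns when the fingers have stopped.
- env.pause(seconds).
- kin.ik(position, orientation): joint angles nearest the present ones, or None.
- env.sense(): the state.
- imaging.camera(name): name is "side" or "top"; returns (picture, depth): 400x640x3 uint8, red, green, blue; 400x640 float32, m along the optical axis (not along the pixel's ray), 0 where there is no reading.
- imaging.camera_info(name): a dict with "vfov" (degrees; the focal length in pixels is half the picture's height over the tangent of half this angle, whatever the lens; pixels are square), "cx", "cy" (the principal point, pixels), "view" (4x4, takes a point from world to camera coordinates). Camera axes: x right, y down, z forward; pixel columns grow to the right and rows downward; lengths in m; the calibration is good to about 2 mm. A picture is of the moment at which its call begins. camera_info takes no time and is no camera call.
A pose or a line that the arm cannot do raises env.MotionError and nothing moves.
- env.close_job(): hands the job in, once; it reports no verdict.
Trained networks look in the newest picture that a camera, given by its name, has taken for a name from the list of things; names that differ only in an ending like _2 or _b are one class to them, and where a whole thing is asked for, a point or a joint stands for the part that bears it (a point fixed in the world has none). Each returns a list of dicts, best first, with "conf" (0 to 1); they miss things now and then, are a little off and sometimes report something else, mostly with a low value. They report only what shows in the picture. A call takes as long as a camera call. They do not tell look-alikes from the thing itself.
- spotter.regions_of(camera, label): "mask" (400x640 bool, what is visible of it) and "centre" ([column, row] in pixels, amid what is visible of it).
The state is a dict: "time_s": time; "joint_positions": joint angles; "qvel": joint speeds; "tau": joint torques, N m; "position": TCP position; "tcp_rot": TCP orientation; "force": force on the tool from outside, world axes, zero at the start; "torque": the same for the moment, N m; "grip_width": finger opening in m.
Only numpy, scipy, OpenCV 4.12 (cv2) and the standard library are available. Lean on these libraries where they do the work, as an engineer would, in place of code of your own. Each camera call takes 0.05 s, during which the arm holds its last target. There are 200 camera calls.

## Working session

There is one attempt and no reset: what is moved stays moved. The work goes in short steps, each a Python script; the robot and the scene stay as the last script left them, time stands still between calls to the robot, and variables do not carry over. Pictures are saved under pics/ and viewed, about 8 in all and at most 12, crops included, and the job is handed in when it is done.

```bash
mkdir -p pics
cat > h.py <<'E'
import numpy as np, cv2
from station import env, kin, imaging, spotter
def cloud(cam, d):
    i=imaging.camera_info(cam); f=200/np.tan(np.radians(i["vfov"])/2)
    v,u=np.mgrid[:400,:640]
    P=np.stack([(u-i["cx"])/f*d,(v-i["cy"])/f*d,d],-1)
    T=np.linalg.inv(np.array(i["view"]))
    W=P@T[:3,:3].T+T[:3,3]; W[d<=0]=np.nan
    return W
def save(n,p): cv2.imwrite(f"pics/{n}.png",p[...,::-1])
E
python3 - <<'E'
from h import *
for c in("top","side"):
    p,d=imaging.camera(c); save(c+"1",p); np.savez(c+"1.npz",p=p,d=d); i=imaging.camera_info(c); print(c,{k:v for k,v in i.items() if k!="view"}, np.linalg.inv(i["view"])[:3].round(3).tolist())
    W=cloud(c,d); np.save(c+"W.npy",W)
    for l in("blue_tub","rack","tape_roll","jar"):
        for k,r in enumerate(spotter.regions_of(c,l)):
            m=r["mask"]; print(c,l,round(r["conf"],2),np.round(r["centre"]),m.sum(),np.nanmedian(W[m],0).round(3),np.median(p[m],0))
            np.save(f"m_{c}_{l}_{k}.npy",m)
print(env.sense())
a=np.hstack([cv2.imread("pics/top1.png"),cv2.imread("pics/side1.png")])
E
```

```text
top {'vfov': 56.62179439698081, 'cx': 320.9494017031525, 'cy': 198.7128312257837} [[0.008, -0.989, 0.145, 0.347], [-1.0, -0.008, -0.0, 0.142], [0.002, -0.145, -0.989, 1.194]]
top blue_tub 0.95 [237. 279.] 1272 [0.261 0.389 0.035] [ 73. 180. 169.]
top blue_tub 0.84 [229. 188.] 1171 [0.552 0.435 0.034] [ 72. 179. 168.]
top blue_tub 0.75 [462. 131.] 1195 [ 0.746 -0.319  0.034] [ 62. 172. 161.]
top blue_tub 0.71 [176. 230.] 1300 [0.413 0.589 0.034] [179. 182. 185.]
top blue_tub 0.61 [320. 160.] 1120 [0.639 0.155 0.035] [ 80. 128. 183.]
top rack 0.64 [433. 183.] 2795 [ 0.557 -0.204  0.057] [131. 133. 140.]
top tape_roll 0.75 [438. 255.] 345 [ 0.335 -0.225  0.024] [136. 112.  79.]
top jar 0.78 [377. 125.] 447 [ 0.752 -0.034  0.081] [129. 131. 127.]
side {'vfov': 43.476028675807655, 'cx': 312.79387098997023, 'cy': 202.6369796051108} [[-0.943, -0.245, 0.225, 0.189], [-0.333, 0.715, -0.615, 1.069], [-0.01, -0.655, -0.756, 1.212]]
side blue_tub 0.94 [296. 110.] 782 [ 0.748 -0.316  0.034] [ 50. 161. 151.]
side blue_tub 0.86 [378. 307.] 1703 [0.259 0.398 0.035] [ 58. 179. 170.]
side blue_tub 0.7
[... 388 characters left out ...]
.058] [141. 135. 132.]
{'time_s': 0.5, 'joint_positions': array([-1.30432979e+00,  2.63125898e-01, -4.83169967e-02,  1.25942981e+00,
       -2.46811183e-05,  1.41548076e+00]), 'qvel': array([ 0.0010741 , -0.00094139, -0.00105364,  0.00023249, -0.00112418,
       -0.00017961]), 'tau': array([-2.85601258e-03, -6.37022281e+01,  3.84589362e+01,  1.70889598e-03,
       -1.90284823e-04,  1.40214334e-05]), 'position': array([ 0.21490496, -0.47898136,  0.2312586 ]), 'tcp_rot': array([-3.74448892e-05,  9.77844778e-01,  2.09331291e-01, -1.44428044e-05]), 'force': array([-0.39791983,  0.21803882,  0.13307285]), 'torque': array([ 0.02984293,  0.05317587, -0.05257272]), 'grip_width': 0.08506737334739553}
```

View pics/top1.png

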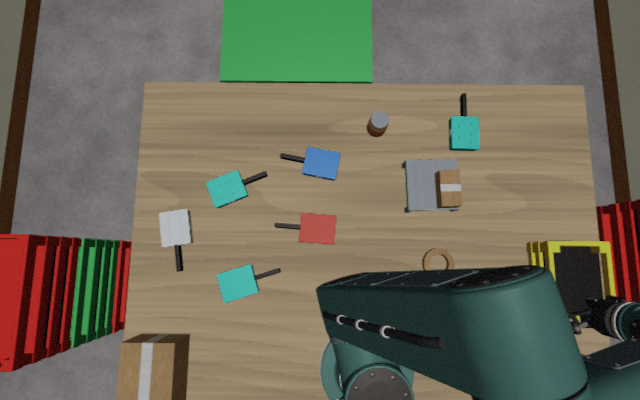

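View pics/side1.png

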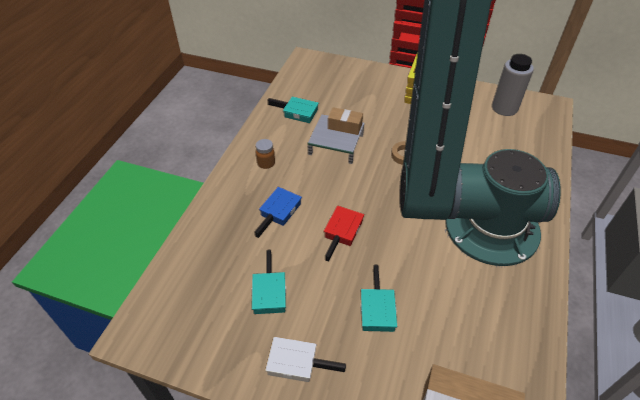

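The blue tub is at top (320,162), with its handle pointing left. Look-alikes are red (318,228), teal (227,188), (238,283) and (464,132), and white (175,228). I choose the blue one. The rack is at (433,185), with its open side facing left (+y). Next I fit the poses and check a crop.

Run:
```python
from h import *
for c in("top","side"):
    z=np.load(c+"1.npz"); p=z["p"]; W=np.load(c+"W.npy")
    hsv=cv2.cvtColor(p,cv2.COLOR_RGB2HSV)
    near=lambda x,y,r:(np.hypot(W[...,0]-x,W[...,1]-y)<r)
    def rect(m,n):
        q=W[m]; r=cv2.minAreaRect((q[:,:2]*1000).astype(np.float32)); print(c,n,m.sum(),np.round(r[0],1),np.round(r[1],1),round(r[2],1),"z",np.median(q[:,2]).round(4)); return r
    H=W[...,2]
    body=near(.64,.16,.16)&(hsv[...,0]>100)&(hsv[...,0]<125)&(hsv[...,1]>100)&(H>.030)&(H<.045)
    rect(body,"blue")
    bc=np.array(rect(body,"blue")[0])/1000
    han=near(.65,.2,.16)&(hsv[...,2]<70)&(H>.025)&(H<.045)
    rect(han,"handle")
    red=near(.42,.16,.12)&((hsv[...,0]<8)|(hsv[...,0]>172))&(hsv[...,1]>120)&(H>.03)&(H<.045); rect(red,"red")
    hr=near(.42,.22,.12)&(hsv[...,2]<70)&(H>.025)&(H<.045); rect(hr,"redhandle")
    bd=near(.56,-.2,.14)&(H>.050)&(H<.064); rect(bd,"board")
    r=rect(bd,"board"); print((cv2.boxPoints(r)).round(0).tolist())
    ca=near(.56,-.2,.14)&(H>.095)&(H<.115); rect(ca,"carton")
    gr=near(.56,-.2,.16)&(hsv[...,0]>45)&(hsv[...,0]<85)&(hsv[...,1]>60)&(H>.03); print("green",gr.sum()); 
    if gr.sum()>5: rect(gr,"green")
    j=near(.755,-.02,.08)&(H>.075); rect(j,"jar")
p=np.load("top1.npz")["p"]; q=np.load("side1.npz")["p"]
a=cv2.resize(p[110:220,270:480],None,fx=3.5,fy=3.5,interpolation=2)[:, :735]
b=cv2.resize(q[100:250,240:380],None,fx=1.4,fy=1.4,interpolation=2)
o=np.zeros((385+210,735,3),np.uint8); o[:385]=a; o[385:,:b.shape[1]]=b; save("crop2",o)
```

```text
top blue 886 [633.8 143.7] [108.2  89.1] 79.1 z 0.0349
top blue 886 [633.8 143.7] [108.2  89.1] 79.1 z 0.0349
top handle 127 [633.2 277.9] [ 45.7 161.5] 20.9 z 0.034
top red 984 [424.5 154.2] [109.3  89.7] 85.6 z 0.0352
top redhandle 90 [429.8 246.9] [75.8 10.9] 86.2 z 0.0347
top board 1772 [ 563.3 -201.3] [161.2 161.5] 1.9 z 0.0553
top board 1772 [ 563.3 -201.3] [161.2 161.5] 1.9 z 0.0553
[[480.0, -123.0], [485.0, -285.0], [646.0, -279.0], [641.0, -118.0]]
top carton 778 [ 545.2 -241.7] [110.8  63. ] 2.9 z 0.1054
green 26
top green 26 [ 560.3 -123.5] [152.    3.3] 1.6 z 0.0548
top jar 258 [762.6 -35.9] [53.2 54.7] 87.6 z 0.0833
side blue 763 [634.8 146.6] [113.1  94.5] 78.7 z 0.0354
side blue 763 [634.8 146.6] [113.1  94.5] 78.7 z 0.0354
side handle 147 [636.4 278.1] [ 48.5 162.4] 20.6 z 0.0339
side red 852 [426.1 159.1] [123.9  90.5] 85.9 z 0.0354
side redhandle 108 [432.9 249.6] [79.7 14.5] 85.7 z 0.0349
side board 1064 [ 565.  -199.3] [160.8 165.7] 1.5 z 0.0558
side board 1064 [ 565.  -199.3] [160.8 165.7] 1.5 z 0.0558
[[482.0, -119.0], [487.0, -284.0], [648.0, -280.0], [643.0, -114.0]]
side carton 445 [ 547.1 -240.8] [ 73.  112.9] 89.5 z 0.1053
green 46
side green 46 [ 559.3 -122.6] [149.9  12.8] 0.2 z 0.052
side jar 182 [764.6 -36.4] [54.7 57. ] 50.6 z 0.0838
```

View pics/crop2.png

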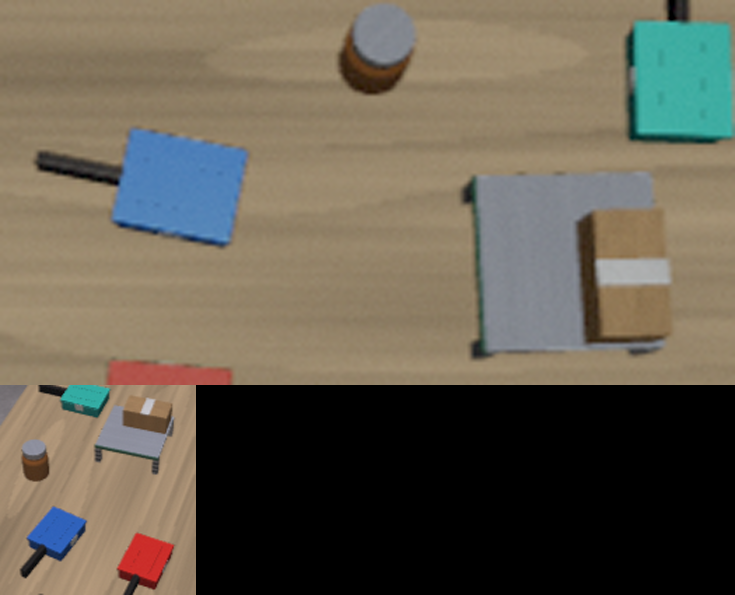

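The crop confirms it: a blue tub with its handle to the left and slightly up, and the rack's green edge facing it. The blue body fits at (0.634,0.145), 108x89 mm, z 35 mm, which matches the known size. The mouth is at about (0.561,-0.120) with yaw about -88°. I'll move above the handle and re-check there.

```bash
cat >> h.py <<'E'
from scipy.spatial.transform import Rotation as R
M=np.array([.561,-.120]); MY=np.radians(-88.2)
B=np.array([.634,.145]); BY=np.radians(-100.9)
u=lambda a:np.array([np.cos(a),np.sin(a)])
def quat(yaw,flip):  # tool down, tool x along tub x (or opposite)
    a=yaw+(np.pi if flip else 0); x=np.r_[u(a),0]; z=np.array([0,0,-1.]); 
    q=R.from_matrix(np.c_[x,np.cross(z,x),z]).as_quat(); return np.r_[q[3],q[:3]]
G=.113
def tcp(o,yaw,z): return np.r_[o-G*u(yaw),z]
def rk(x,y=0): return M+x*u(MY)+y*u(MY+np.pi/2)
E
python3 - <<'E'
from h import *
for f in(0,1):
    for n,p,y in(("pre",tcp(B,BY,.2),BY),("grasp",tcp(B,BY,.01),BY),("align",tcp(rk(-.125),MY,.01),MY),("end",tcp(rk(.068),MY,.01),MY)):
        q=kin.ik(p,quat(y,f)); print(f,n,p.round(3),None if q is None else np.round(q,2))
f=min((0,1),key=lambda f:abs(kin.ik(tcp(B,BY,.2),quat(BY,f))[5]))
print("flip",f)
env.move_gripper(.05)
env.movep(tcp(B,BY,.2),quat(BY,f))
s=env.sense();print(s["time_s"],s["position"],s["grip_width"])
p,d=imaging.camera("top");W=cloud("top",d);hsv=cv2.cvtColor(p,cv2.COLOR_RGB2HSV)
save("t3",p)
p,d=imaging.camera("side");save("s3",p[80:330,180:460])
E
```

```text
0 pre [0.655 0.256 0.2  ] [ 0.26  0.6   0.42  1.39  0.   -1.12]
0 grasp [0.655 0.256 0.01 ] [ 0.26  0.69  0.07  0.95  0.   -1.12]
0 align [0.554 0.118 0.01 ] [ 0.07  0.49 -0.34  0.74  0.   -1.54]
0 end [ 0.56  -0.075  0.01 ] [-0.28  0.49 -0.34  0.74  0.   -1.88]
1 pre [0.655 0.256 0.2  ] [0.26 0.6  0.42 1.39 0.   2.02]
1 grasp [0.655 0.256 0.01 ] [0.26 0.69 0.07 0.95 0.   2.02]
1 align [0.554 0.118 0.01 ] [ 0.07  0.49 -0.34  0.74  0.    1.61]
1 end [ 0.56  -0.075  0.01 ] [-0.28  0.49 -0.34  0.74  0.    1.26]
flip 0
3.95 [0.65560007 0.25526058 0.20006725] 0.05011461102246402
```

Run:
```python
from h import *
env.movel(tcp(B,BY,.05),quat(BY,0),speed=.15)
p,d=imaging.camera("top"); q,e=imaging.camera("side")
a=cv2.resize(p[120:200,260:360],None,fx=4,fy=4,interpolation=2); b=cv2.resize(q[150:250,210:335],None,fx=3.2,fy=3.2,interpolation=2)
save("c4",np.hstack([a,b])); print(env.sense()["time_s"])
```

```text
5.3
```

View pics/c4.png

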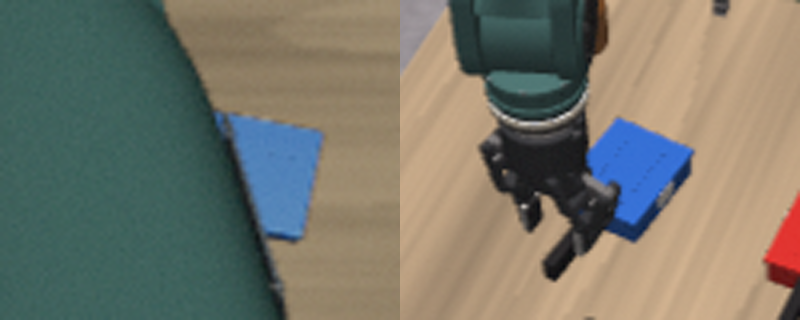

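The side view (right half) shows the open fingers straddling the black handle, at about (565,245) in the crop, and the tub hasn't moved. I'll go down with a contact guard, grip, and slide to the aligned point in front of the rack.

Run:
```python
from h import *
print(env.movel(tcp(B,BY,.010),quat(BY,0),speed=.08,threshold=8), env.sense()["position"])
env.move_gripper(0,40)
s=env.sense();print(s["grip_width"],s["force"],s["time_s"])
if s["grip_width"]>.009:
    env.movel(tcp(rk(-.125),MY,.010),quat(MY,0),speed=.1)
    s=env.sense();print(s["position"],s["grip_width"],s["force"],s["time_s"])
    for c in("top","side"):
        p,d=imaging.camera(c);W=cloud(c,d);hsv=cv2.cvtColor(p,cv2.COLOR_RGB2HSV);H=W[...,2]
        m=(np.hypot(W[...,0]-.557,W[...,1])<.14)&(hsv[...,0]>100)&(hsv[...,0]<125)&(hsv[...,1]>100)&(H>.03)&(H<.045)
        if m.sum()>20: print(c,m.sum(),cv2.minAreaRect((W[m][:,:2]*1000).astype(np.float32)),np.nanmedian(H[m]))
        save(c+"5",p)
    print("expected",rk(-.125))
    a=cv2.resize(cv2.imread("pics/top5.png")[100:270,250:480],(460,340)); b=cv2.resize(cv2.imread("pics/side5.png")[80:250,240:410],(340,340))
    cv2.imwrite("pics/c5.png",np.hstack([a,b]))
```

```text
False [0.6555303  0.25599023 0.01018503]
0.013218192131600604 [ 1.55140495 -0.24084838  3.72173545] 6.3583
[0.55388178 0.11810122 0.01041613] 0.013354899697729765 [1.59861929 2.12754432 6.42383239] 8.225
top 275 ((558.139404296875, -27.837440490722656), (89.36499786376953, 44.97291564941406), 2.7887637615203857) 0.03512582951799792
side 261 ((529.5691528320312, -3.757282257080078), (49.5005989074707, 100.12433624267578), 17.81454849243164) 0.03568915471539125
expected [0.55707366 0.00493832]
```

View pics/c5.png

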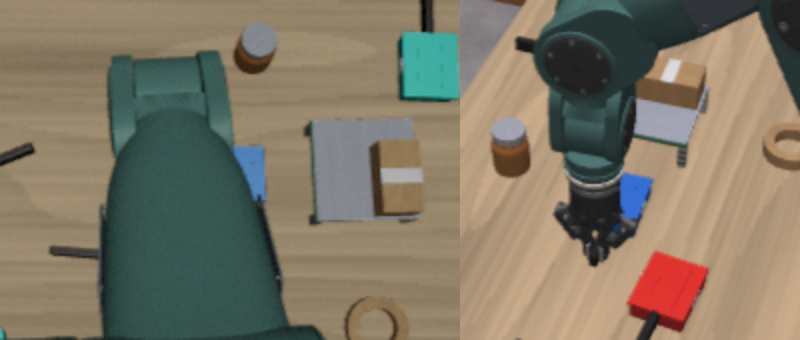

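The gripped tub is aligned in front of the rack: visible width 89 mm, centre x 0.558, front edge y -0.050 as expected, within about 1° of straight. The red tub is clear. Sliding in with a force guard.

Run:
```python
from h import *
hit=env.movel(tcp(rk(.068),MY,.010),quat(MY,0),speed=.1,threshold=20)
s=env.sense();print(hit,s["position"],tcp(rk(.068),MY,.01),s["grip_width"],s["force"],s["time_s"])
if not hit:
    env.move_gripper(.05)
    t=tcp(rk(.068),MY,.2); env.movel(t,speed=.15)
    env.movep([.45,.2,.25],quat(MY,0))
    print(env.sense()["time_s"])
for c in("top","side"):
    p,d=imaging.camera(c);save(c+"6",p);W=cloud(c,d);hsv=cv2.cvtColor(p,cv2.COLOR_RGB2HSV);H=W[...,2]
    m=(np.hypot(W[...,0]-.56,W[...,1]+.08)<.09)&(hsv[...,2]<80)&(H>.022)&(H<.045)&(W[...,1]>-.118)
    if m.sum()>10: print(c,m.sum(),cv2.minAreaRect((W[m][:,:2]*1000).astype(np.float32)),np.nanmedian(H[m]))
a=cv2.resize(cv2.imread("pics/top6.png")[100:270,250:480],(460,340)); b=cv2.resize(cv2.imread("pics/side6.png")[80:250,240:410],(340,340))
cv2.imwrite("pics/c6.png",np.hstack([a,b]))
```

```text
False [ 0.5596639  -0.07459244  0.01038253] [ 0.55958652 -0.0750222   0.01      ] 0.012991862683243849 [-0.28268484  3.80982646  7.84605663] 10.4083
13.4167
top 84 ((557.4475708007812, -86.19570922851562), (11.689419746398926, 63.01036071777344), 1.1466511487960815) 0.03445973410776104
side 11 ((554.6380004882812, -62.069068908691406), (3.662323474884033, 16.74620246887207), 1.0252490043640137) 0.02856132704230463
```

View pics/c6.png

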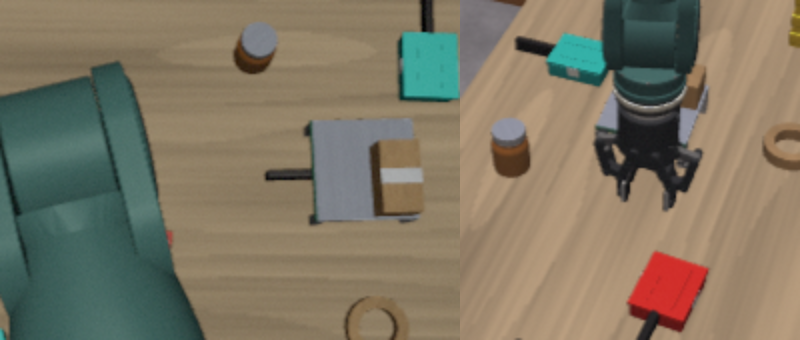

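The top crop shows only the black handle sticking out of the rack (268–312, 175), straight and centred, with no blue visible. The handle tip is at y -0.055, so the tub origin is about 0.07 m in (allowed 0.045 to 0.105). The other objects look unmoved and the gripper is clear.

```bash
python3 -c "
from h import *
print(env.sense()['force']); env.close_job()"
```

```text
[ 0.68482133 -0.67398613 -0.29359929]
the job is handed in; nothing more can be done
```

The blue tub is under the rack with only its black handle sticking out. I gripped it by the handle, slid it along the bench to line it up with the opening, pushed it straight in and let go. I then moved the arm clear and handed the job in at about 13.5 s; no verdict is reported.

- **Depth:** measured from the handle tip in the top camera, the tub origin is about 0.07 m in (allowed 0.045 to 0.105).
- **Alignment:** the handle is about 1° from straight and a few millimetres off the middle.
- **Sliding in:** the 20 N force guard did not trip.
- **Bystanders:** the jar, tape roll and red tub look unmoved in the pictures. I did not measure them again.
- **Weak check:** in the last side picture the gripper hid most of the handle (only 11 pixels). The final depth therefore rests on the top camera, and it agrees with the arm's own end position.

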